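# Put the die away in the lidded dice tray

## Robot

A 7-joint arm with a two-finger parallel gripper is mounted at the origin on the work surface. World frame = base frame: x ahead of the robot, y to its left, z up, the work surface at z = 0. Lengths are in m, angles in degrees, forces in N, time in s.
With the tool pointing down it reaches from about 0.425 to 0.875 m from the base axis. Payload 8.4 kg.
Tool frame: the origin (TCP) lies between the finger pads; the fingertips stand 14 mm ahead of it and the grasp point (between the pads) lies 5 mm behind it; z points along the fingers, y is the line along which they close (so a half turn about z gives the same grasp; the last joint's range is limited). The gripper opens to 87 mm and grips with 3 to 60 N. Pads are 19 mm wide; open, the fingers measure 117 mm over their backs; the gripper's body (75 mm by 190 mm) begins 51 mm behind the grasp point.
Start: joints at [69.488, 19.091, 2.286, 83.961, -0.768, 76.965, -3.352], TCP at [0.166, -0.628, 0.237] pointing down, gripper open.
Joint ranges: [-147.57, 147.57], [-21.85, 119.76], [-74.77, 79.35], [14.55, 137.4], [-85.83, 265.84], [4.83, 119.75], [-152.11, 152.11]. Speed limits (degrees/s): [127.2, 127.2, 159.86, 159.86, 180, 180, 180].

## Interface

Orientations are given as a 3x3 rotation matrix whose columns are the frame's x, y, z axes.
In Python, from plant import bot gives the robot as it stands.
- The arm moves only by the tool play_rows, never from a script. Its argument "moves" is a list that holds one entry, the list of rows, each a list of 6 numbers: the shift along the world's x, y, z in mm, then the turn, a rotation vector about the world's x, y, z in degrees. In form: [[[x, y, z, wx, wy, wz], ...]]. A call has 1 to 10 rows; each row shifts and turns the commanded pose from where the row before left it; what a row does not reach is not made up. A row lasts 1/12 s, in which the tool goes at most 41.7 mm and 7.16 degrees, less where a joint would pass 70% of its speed; a pose out of reach is approached as far as the arm can. A call with a gripper value outside its range is refused whole. "hand" is the opening, from 0 (shut) to 1 (fully open), set as the call begins (left out, the last holds). The fingers move at their own pace and stop on an object; "force" is the grip in N (left out, the last holds). Time passes only in rows, so rows that do not move let the fingers close. It gives the time, the measured TCP pose, the force, the opening and the grip force at its end, in the units of the state.
- bot.state(): the state, without advancing time (a new reading comes with each control period).
- bot.snapshot(name): name is "side" or "top" or "wrist"; returns (picture, depth): 420x560x3 uint8, red, green, blue; 420x560 float32, m along the optical axis (not along the pixel's ray), 0 where there is no reading.
- bot.camera_model(name): a dict with "fovy" (degrees; the focal length in pixels is half the picture's height over the tangent of half this angle, whatever the lens; pixels are square), "cx", "cy" (the principal point, pixels), "pose" (4x4, takes a point from camera to world coordinates). Camera axes: x right, y down, z forward; pixel columns grow to the right and rows downward; lengths in m; the calibration is good to about 2 mm. A picture is of the moment at which its call begins: read the wrist's pose just before it. camera_model takes no time and is no camera call; for the wrist camera it gives the pose at the moment of the call.
- bot.hand_in(): hands the job in; it is judged then, once.
Trained networks look in the newest picture that a camera, given by its name, has taken for a name from the list of things; names that differ only in an ending like _2 or _b are one class to them, and where a whole thing is asked for, a point or a joint stands for the part that bears it (a point fixed in the world has none). Each returns a list of dicts, best first, with "score" (0 to 1); they miss things now and then, are a little off and sometimes report something else, mostly with a low value. They report only what shows in the picture. A call takes as long as a camera call. They do not tell look-alikes from the thing itself.
- bot.find_in(camera, label): "uv" ([column, row] in pixels, amid what is visible of it).
The state is a dict: "time": time; "joint_positions": joint angles; "joint_velocities": joint speeds; "joint_efforts": joint torques, N m; "tcp_pos": TCP position; "orientation": TCP orientation; "force": force on the tool from outside, world axes, zero at the start; "ft_torque": the same for the moment, N m; "opening": finger opening in m; "finger_force": force on a finger pad.
Only numpy, scipy, OpenCV 4.12 (cv2) and the standard library are available. Lean on these libraries where they do the work, as an engineer would, in place of code of your own. Each camera call takes 0.05 s, during which the arm holds its last target. There are 200 camera calls.

## Task

Lift the lid of the dice tray until its folding stay locks and holds the lid up by itself, then put the loose die into the tray. After that, break the stay at its knee and lower the lid gently until it is shut, and let go; never force the lid or the stay, never let the lid slam, and leave the mug, the box of cubes and the keys where they are.

Things in the scene. Friction and masses are not known exactly. Their poses are not given: they have to be found in the camera images.
- tray: low grey plastic dice tray, 180 (x) by 200 (y) by 65 mm high, walls 6 mm thick, inner floor 7.5 mm above its underside; it does not move. Origin at the centre of its underside; x points from the front (handle side, towards the robot) to the hinge side, y to the side that carries the stay, z up
- lid (a joint): opening of the flat grey lid (180 by 200 by 6 mm, 0.3 to 0.5 kg) in rad: 0 shut, grows as the front rises. Nearly frictionless: it falls shut if let go before the stay locks. The stay stops the lid somewhere from 1.10 to 1.32 rad, different on each tray, so it must be felt; within 2 mm of that stop (at the handle) the stay snaps over and locks by itself
- lid_hinge (a point): middle of the hinge line, along the tray's y axis at the back top edge: 90 mm behind the tray's origin (+x), 68 mm up
- lid_handle (a point): middle of the handle's cross bar: a steel U of 10 mm round bar in the plane of the lid, its 100 mm cross bar parallel to the hinge, 218 mm from the hinge line and 38 mm clear in front of the lid's front edge; swings with the lid
- stay_knob (a point): grip point on the knob bar: a 10 mm round steel bar along the tray's y at the knee of the stay, outside the +y wall, free from 16 to 69 mm beyond the wall; this point is 55 mm beyond it, where a gripper clears the lid. Lid shut: it lies in front (-x) of the lower pivot, 50 to 58 mm above the underside. Locked: above and behind (+x of) the pivot
- stay_slot (a point): middle of the short upright slot on the +y wall, 40 mm above the underside, 10 mm in front of the tray's origin. The stay's lower pivot (axis along y) is clamped in it up to 8 mm higher or lower. The knob swings about that pivot at 69.3 mm radius. Pulled forward (-x) from locked, it breaks the stay; on along the circle, forwards and down, it lowers the lid, bearing its weight (up to 10 N)
- stay_knee_axis (a point): centre of the stay's knee, where its two equal flat steel links of 69.3 mm meet (on the knob bar's axis, 12 mm beyond the wall). The upper link is pinned to the lid's edge. Locked, the knee stands 10 degrees past straight, towards the hinge, against its stop
- lid_pin (a point): the pin on the lid's edge at the +y side, 100 mm from the hinge line and 112 mm from the tray's middle in y, that carries the upper end of the stay
- stay_end (a point): the upper end of the stay, pinned at lid_pin; the two points part only when the stay is strained: with the stay straight, about 0.55 mm at 8 N on the handle and 0.73 mm at 15 N (the handle then gives about 0.3 mm per newton); the pin is overloaded at 0.9 mm, about 20 N beyond what lifts the lid
- die_center (a point): centre of the loose white die with black pips, a 26 mm cube of 20 g that lies on the shelf to the robot's right of the tray; its axes follow its faces
- mug: teal mug, 82 mm wide, 95 mm high, with three pencils up to 185 mm high; origin at the centre of its underside; not to be disturbed
- cube_box: open pale wooden box, 110 by 150 by 50 mm, of small coloured cubes; origin at the centre of its underside; not to be disturbed
- keys: steel ring with two keys and a clip lying flat, about 140 mm long and 7 mm high; origin at the centre of the ring; not to be disturbed
Mind the look-alikes: they are no part of the job. Of the things shaped like the part that bears die_center, the white one is meant.

How it is judged:
By the outcome, as a careful person would: the job done as asked, in the order asked, and still so for the second after the job is handed in, with the robot touching nothing.
It also fails if it takes over 72 s, if anything falls off the work surface, if the arm or the gripper's body presses on something with over 40 N, if the wrist force passes 120 N, or if a joint passes its speed limit or range.

## Working session

There is one attempt and no reset: what is moved stays moved. The work goes in short steps, Python scripts to look and compute and a tool call to move; the robot and the scene stay as the last step left them, time stands still between calls to the robot, and variables do not carry over. Pictures are saved under pics/ and viewed, at most 10 in all, crops included, and the job is handed in when it is done.

Besides the shell and the picture viewer there is one more tool, called after "Request:" by a JSON object that holds its "method" and its "body". play_rows: Moves the arm, as the interface text tells. Its arguments: {"type":"object","properties":{"moves":{"type":"array","items":{"type":"array","items":{"type":"array","items":{"type":"number"}}}},"hand":{"type":"number"},"force":{"type":"number"}},"required":["moves"]}

```bash
mkdir -p pics; cat > h.py <<'E'
import numpy as np,cv2
from plant import bot
def ray(cam,uv,m=None):
    m=m or bot.camera_model(cam); f=210/np.tan(np.radians(m['fovy']/2))
    return np.array([(uv[0]-m['cx'])/f,(uv[1]-m['cy'])/f,1.]),np.array(m['pose'])
def pt(cam,uv,depth,m=None,d=None):
    r,P=ray(cam,uv,m)
    if d is None:
        u,v=int(round(uv[0])),int(round(uv[1])); w=depth[max(v-1,0):v+2,max(u-1,0):u+2]; w=w[w>0]; d=np.median(w) if len(w) else np.nan
    return (P@np.append(r*d,1))[:3]
def onz(cam,uv,z,m=None):
    r,P=ray(cam,uv,m); d=P[:3,:3]@r; return P[:3,3]+d*(z-P[2,3])/d[2]
def save(n,im): cv2.imwrite('pics/'+n+'.png',im[:,:,::-1])
E
python3 - <<'E'
from h import *
np.set_printoptions(precision=4,suppress=True)
ims=[]
for c in('top','side'):
    p,d=bot.snapshot(c); np.savez('/tmp/'+c,p=p,d=d); ims.append(p)
    print(c,bot.camera_model(c))
    for l in('tray','lid_handle','lid_hinge','stay_knob','stay_slot','die_center','lid_pin','stay_knee_axis','mug','cube_box','keys'):
        print(l,[(np.round(r['uv'],1),round(r['score'],2),pt(c,r['uv'],d)) for r in bot.find_in(c,l)[:4]])
    save(c+'0',p)
print(bot.state()['time'])
E
```

```text
top {'fovy': 51.962274416889365, 'cx': 273.92676305120256, 'cy': 204.1033915184986, 'pose': array([[-0.0024, -0.9924,  0.1227,  0.4545],
       [-0.9999,  0.0006, -0.0146,  0.0409],
       [ 0.0144, -0.1227, -0.9923,  1.1117],
       [ 0.    ,  0.    ,  0.    ,  1.    ]])}
tray [(array([291.6, 204.2]), 0.87, array([ 0.5824, -0.0173,  0.0747]))]
lid_handle [(array([294.6, 200.1]), 0.8, array([ 0.5928, -0.0248,  0.0724]))]
lid_hinge [(array([292.2, 205.7]), 0.57, array([ 0.5789, -0.0187,  0.0739]))]
stay_knob [(array([290.6, 202.4]), 0.58, array([ 0.5871, -0.015 ,  0.0724])), (array([236.2, 232. ]), 0.56, array([0.5162, 0.1177, 0.0577]))]
stay_slot [(array([288.4, 202.7]), 0.98, array([ 0.5863, -0.0096,  0.0736]))]
die_center [(array([404.2, 239.9]), 0.64, array([ 0.4974, -0.3034,  0.027 ]))]
lid_pin [(array([294. , 200.8]), 0.62, array([ 0.5911, -0.0233,  0.0719]))]
stay_knee_axis [(array([243.7, 234.3]), 0.55, array([0.5105, 0.0993, 0.0585]))]
mug []
cube_box [(array([418.6, 165.1]), 0.93, array([ 0.688 , -0.3455,  0.035 ]))]
keys [(array([153.7, 172.8]), 0.65, array([0.6737, 0.3373,
[... 562 characters left out ...]
y([ 0.5665,  0.2062, -0.0017])), (array([238.6, 146.6]), 0.25, array([0.471 , 0.3453, 0.0798]))]
stay_slot [(array([295.3, 226.3]), 0.85, array([ 0.5783, -0.0747,  0.0706])), (array([303.6, 164.7]), 0.28, array([0.6843, 0.3335, 0.0047]))]
die_center [(array([276.7, 361.2]), 0.86, array([ 0.4886, -0.3886,  0.0244])), (array([275.3, 326.2]), 0.8, array([ 0.4965, -0.3155,  0.0248]))]
lid_pin [(array([296.2, 217.4]), 0.89, array([ 0.5869, -0.0405,  0.0708]))]
stay_knee_axis []
mug [(array([239.9, 150.5]), 0.94, array([0.4745, 0.3462, 0.0652]))]
cube_box [(array([378.1, 332.8]), 0.92, array([ 0.6827, -0.3645,  0.033 ])), (array([295., 223.]), 0.27, array([ 0.5795, -0.0642,  0.0723]))]
keys []
1.2
```

View pics/top0.png

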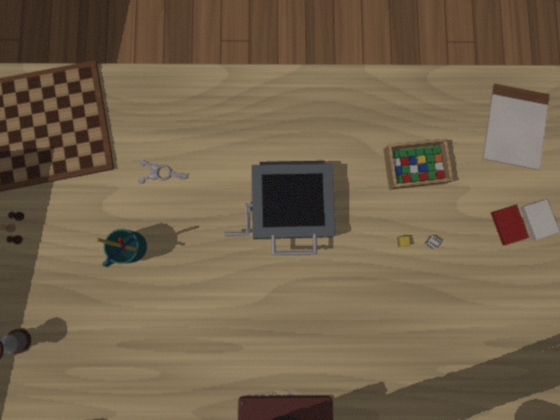

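View pics/side0.png

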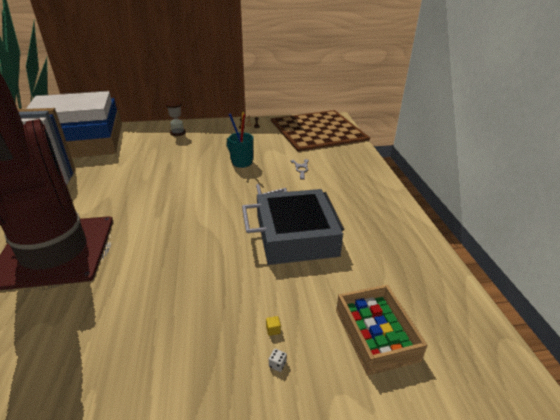

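The top view shows the tray at (292,202), its handle bar at (294,252) and the knob bar at (237,233). Candidates for the die are the white one at (434,241) and the yellow one at (404,241), plus the small cubes in the box at (420,165). By the description, the white one at (434,241) is meant. The mug is at (124,247) and the keys at (162,172).

```bash
python3 - <<'E'
from h import *
np.set_printoptions(precision=4,suppress=True)
z=np.load('/tmp/top.npz'); p,d=z['p'],z['d']; m=bot.camera_model('top')
v,u=np.mgrid[:420,:560]; f=210/np.tan(np.radians(m['fovy']/2))
C=np.stack([(u-m['cx'])/f*d,(v-m['cy'])/f*d,d],-1); P=m['pose']; W=C@P[:3,:3].T+P[:3,3]
print('table z',np.median(W[300:340,300:400,2]))
def rect(mask):
    q=W[mask][:,:2].astype(np.float32); r=cv2.minAreaRect(q*1000); print(len(q),r,np.median(W[mask][:,2])); return r
Z=W[...,2]; reg=np.zeros_like(Z,bool); reg[150:265,220:345]=1
M=(Z>.06)&(Z<.09)&reg; lid=cv2.morphologyEx(M.astype(np.uint8),cv2.MORPH_OPEN,np.ones((17,17)))>0
rect(lid)
h=M&~lid; h[:244]=0; h[:,:268]=0; rect(h)
# knob: 
k=(Z>.035)&(Z<.075)&reg&~lid&(u<250)
for c in range(222,254,3):
    r=np.where(k[:,c])[0]
    if len(r): print(c,r.min(),r.max(),W[r,c].mean(0))
dm=(Z>.015)&(u>422)&(u<446)&(v>228)&(v<254); rect(dm)
dy=(Z>.015)&(u>394)&(u<415)&(v>228)&(v<254); rect(dy)
mg=(Z>.03)&(u>95)&(u<150)&(v>225)&(v<272); rect(mg)
print(bot.state()['orientation'])
big=np.hstack([cv2.resize(p[225:258,390:450],(600,330),interpolation=2),]); big2=cv2.resize(p[190:265,220:330],(600,409)); 
sd=np.load('/tmp/side.npz')['p'][310:380,250:310]; 
save('c1',np.vstack([np.hstack([cv2.resize(p[225:258,390:450],(440,242)),cv2.resize(sd,(208,242))]),cv2.resize(p[195:262,222:330],(648,350))]))
E
```

```text
table z 0.0007801232478235054
4972 ((596.8252563476562, -20.15155029296875), (197.48399353027344, 188.22048950195312), 89.75536346435547) 0.0726416639049221
253 ((473.1767578125, -21.42456817626953), (108.62877655029297, 26.296125411987305), 89.90729522705078) 0.07251326826489546
225 232 236 [0.5114 0.1449 0.0578]
228 232 235 [0.5125 0.1374 0.0598]
231 232 235 [0.5124 0.1301 0.0602]
234 232 235 [0.5125 0.1229 0.0588]
237 232 235 [0.5125 0.1156 0.059 ]
240 232 235 [0.5125 0.1083 0.0589]
243 232 235 [0.5124 0.101  0.0592]
246 204 235 [0.545  0.0935 0.0667]
249 204 235 [0.5522 0.0866 0.0571]
122 ((481.518798828125, -175.4446563720703), (30.976972579956055, 434.9247131347656), 3.0566651821136475) 0.026054616109234652
115 ((481.4068908691406, -137.23890686035156), (25.935754776000977, 359.3625793457031), 4.475839614868164) 0.02666174692216905
984 ((486.8516845703125, 240.0184326171875), (85.00418090820312, 394.4523010253906), 2.921360492706299) 0.08002902132657053
[[ 0.9667  0.2559 -0.    ]
 [ 0.2559 -0.9667  0.0001]
 [ 0.     -0.0001 -1.    ]]
```

View pics/c1.png

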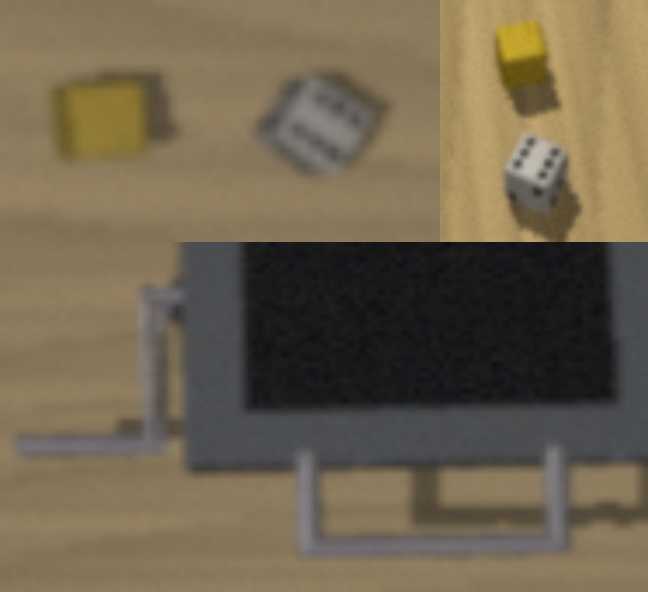

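Upper crop: the yellow die is on the left and the white die with black pips, turned by about 30°, is on the right, so my choice of the white one holds. Lower crop: the knob bar is on the left and the handle U is in front, with the tray's yaw near 0. Next I reach for the handle.

Request:
{"method": "play_rows", "body": {"moves": [[[26,32,0,0,0,7],[26,32,0,0,0,7],[26,32,0,0,0,7],[26,32,0,0,0,7],[26,32,0,0,0,7],[26,32,0,0,0,7],[26,32,0,0,0,7],[26,32,0,0,0,7],[26,32,0,0,0,7],[26,32,0,0,0,7]]], "hand": 0.3}}

```text
time: 2.03
tcp_pos: [0.4272, -0.3066, 0.2369]
orientation: [[0.084, 0.996, 0.0], [0.996, -0.084, -0.001], [-0.001, 0.0, -1.0]]
force: [0.4, -0.6, -0.1]
opening: 0.03
finger_force: 0.0
```

Request:
{"method": "play_rows", "body": {"moves": [[[4,29,-8,0,0,5],[4,29,-8,0,0,0],[4,29,-8,0,0,0],[4,29,-8,0,0,0],[4,29,-8,0,0,0],[4,29,-8,0,0,0],[4,29,-8,0,0,0],[4,29,-8,0,0,0],[4,29,-8,0,0,0],[3,26,-8,0,0,0]]]}}

```text
time: 2.87
tcp_pos: [0.4655, -0.0195, 0.1565]
orientation: [[0.003, 1.0, 0.001], [1.0, -0.003, -0.0], [-0.0, 0.001, -1.0]]
force: [1.3, 0.2, -0.5]
opening: 0.0261
finger_force: 0.0
```

```bash
python3 - <<'E'
from h import *
np.set_printoptions(precision=4,suppress=True)
m=bot.camera_model('wrist'); p,d=bot.snapshot('wrist'); save('w1',p)
print(m['pose'])
f=210/np.tan(np.radians(m['fovy']/2)); v,u=np.mgrid[:420,:560]
C=np.stack([(u-m['cx'])/f*d,(v-m['cy'])/f*d,d],-1); P=np.array(m['pose']); W=C@P[:3,:3].T+P[:3,3]
k=(d>0)&(W[...,2]>.06)&(W[...,2]<.082)&(W[...,0]<.478)&(W[...,0]>.44)&(abs(W[...,1]+.02)<.06)
q=W[k]; print(len(q)); 
if len(q): print(np.percentile(q,[2,50,98],axis=0))
E
```

```text
[[ 1.     -0.0029 -0.0009  0.4656]
 [-0.003  -0.9617 -0.2742  0.0558]
 [-0.      0.2742 -0.9617  0.3049]
 [ 0.      0.      0.      1.    ]]
2538
[[ 0.4595 -0.066   0.0687]
 [ 0.4652 -0.008   0.0723]
 [ 0.4765  0.0335  0.074 ]]
```

View pics/w1.png

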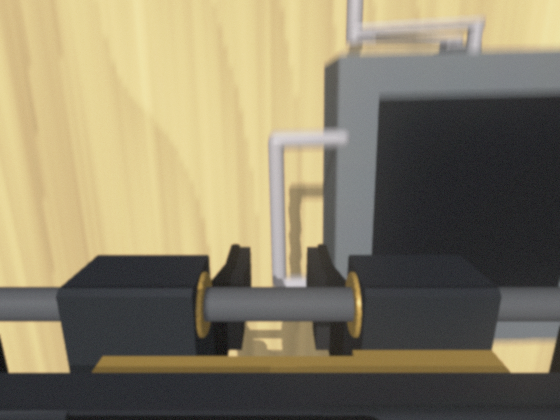

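The wrist view shows the handle bar at column 277, between the two fingers, with the knob bar at (355,20). I descend and grip it.

Request:
{"method": "play_rows", "body": {"moves": [[[-1,0,-14,0,0,0],[0,0,-16,0,0,0],[0,0,-16,0,0,0],[0,0,-16,0,0,0],[0,0,-16,0,0,0],[0,0,-15,0,0,0]]]}}

```text
time: 3.42
tcp_pos: [0.4643, -0.0216, 0.0629]
orientation: [[0.003, 1.0, 0.0], [1.0, -0.003, -0.0], [-0.0, 0.0, -1.0]]
force: [-0.3, -0.6, -0.0]
opening: 0.0262
finger_force: 0.0
```

Request:
{"method": "play_rows", "body": {"moves": [[[0,0,0,0,0,0],[0,0,0,0,0,0],[0,0,0,0,0,0],[0,0,0,0,0,0],[0,0,0,0,0,0]]], "hand": 0, "force": 12}}

```text
time: 3.83
tcp_pos: [0.4648, -0.0214, 0.0645]
orientation: [[0.003, 1.0, 0.001], [1.0, -0.003, -0.0], [-0.0, 0.001, -1.0]]
force: [-2.1, 1.0, 4.6]
opening: 0.0097
finger_force: 12.0
```

```bash
python3 - <<'E'
import numpy as np
t=np.arange(0,31)*.035; t=np.append(t,1.05+np.arange(1,50)*.01)
p=np.stack([-218*np.cos(t),218*np.sin(t)],1); p=np.round(p*2)/2
for a,(x,z) in zip(t[1:],np.diff(p,axis=0)): print(round(a,3),[x,0,z,0,0,0])
E
```

```text
0.035 [np.float64(0.0), 0, np.float64(7.5), 0, 0, 0]
0.07 [np.float64(0.5), 0, np.float64(7.5), 0, 0, 0]
0.105 [np.float64(0.5), 0, np.float64(8.0), 0, 0, 0]
0.14 [np.float64(1.0), 0, np.float64(7.5), 0, 0, 0]
0.175 [np.float64(1.5), 0, np.float64(7.5), 0, 0, 0]
0.21 [np.float64(1.5), 0, np.float64(7.5), 0, 0, 0]
0.245 [np.float64(1.5), 0, np.float64(7.5), 0, 0, 0]
0.28 [np.float64(2.0), 0, np.float64(7.0), 0, 0, 0]
0.315 [np.float64(2.0), 0, np.float64(7.5), 0, 0, 0]
0.35 [np.float64(2.5), 0, np.float64(7.5), 0, 0, 0]
0.385 [np.float64(3.0), 0, np.float64(7.0), 0, 0, 0]
0.42 [np.float64(3.0), 0, np.float64(7.0), 0, 0, 0]
0.455 [np.float64(3.0), 0, np.float64(7.0), 0, 0, 0]
0.49 [np.float64(3.5), 0, np.float64(6.5), 0, 0, 0]
0.525 [np.float64(4.0), 0, np.float64(7.0), 0, 0, 0]
0.56 [np.float64(4.0), 0, np.float64(6.5), 0, 0, 0]
0.595 [np.float64(4.0), 0, np.float64(6.0), 0, 0, 0]
0.63 [np.float64(4.5), 0, np.float64(6.5), 0, 0, 0]
0.665 [np.float64(4.5), 0, np.float64(6.0), 0, 0, 0]
0.7 [np.float64(5.0), 0, np.float64(6.0), 0, 0, 0]
0.735 [np.float64(5.0), 0, np.float64(5.5), 0, 0, 0
[... 2316 characters left out ...]
np.float64(0.0), 0, 0, 0]
1.42 [np.float64(2.5), 0, np.float64(0.5), 0, 0, 0]
1.43 [np.float64(2.0), 0, np.float64(0.5), 0, 0, 0]
1.44 [np.float64(2.0), 0, np.float64(0.0), 0, 0, 0]
1.45 [np.float64(2.0), 0, np.float64(0.5), 0, 0, 0]
1.46 [np.float64(2.5), 0, np.float64(0.0), 0, 0, 0]
1.47 [np.float64(2.0), 0, np.float64(0.5), 0, 0, 0]
1.48 [np.float64(2.0), 0, np.float64(0.0), 0, 0, 0]
1.49 [np.float64(2.5), 0, np.float64(0.5), 0, 0, 0]
1.5 [np.float64(2.0), 0, np.float64(0.0), 0, 0, 0]
1.51 [np.float64(2.5), 0, np.float64(0.0), 0, 0, 0]
1.52 [np.float64(2.0), 0, np.float64(0.0), 0, 0, 0]
1.53 [np.float64(2.0), 0, np.float64(0.5), 0, 0, 0]
1.54 [np.float64(2.5), 0, np.float64(0.0), 0, 0, 0]
```

Request:
{"method": "play_rows", "body": {"moves": [[[0,0,4,0,0,0],[0,0,6,0,0,0],[0.5,0,7.5,0,0,0],[1,0,7.5,0,0,0],[1,0,7.5,0,0,0],[1.5,0,7.5,0,0,0],[1.5,0,7.5,0,0,0],[2,0,7.5,0,0,0],[2,0,7.5,0,0,0],[2,0,7,0,0,0]]]}}

```text
time: 4.67
tcp_pos: [0.4756, -0.0212, 0.1337]
orientation: [[0.003, 1.0, -0.001], [1.0, -0.003, 0.0], [0.0, -0.001, -1.0]]
force: [-0.0, 1.0, -3.2]
opening: 0.0092
finger_force: 12.0
```

Request:
{"method": "play_rows", "body": {"moves": [[[2.5,0,7.5,0,0,0],[2.5,0,7,0,0,0],[3,0,7,0,0,0],[3,0,7,0,0,0],[3.5,0,6.5,0,0,0],[4,0,7,0,0,0],[4,0,6.5,0,0,0],[4,0,6.5,0,0,0],[4.5,0,6.5,0,0,0],[4.5,0,6,0,0,0]]]}}

```text
time: 5.5
tcp_pos: [0.5109, -0.0205, 0.2012]
orientation: [[0.002, 1.0, -0.002], [1.0, -0.002, 0.001], [0.001, -0.002, -1.0]]
force: [-6.6, 3.9, 3.2]
opening: 0.0094
finger_force: 11.9
```

Request:
{"method": "play_rows", "body": {"moves": [[[5,0,6,0,0,0],[5,0,5.5,0,0,0],[5,0,6,0,0,0],[5.5,0,5,0,0,0],[5.5,0,5.5,0,0,0],[6,0,5,0,0,0],[5.5,0,4.5,0,0,0],[6.5,0,4.5,0,0,0],[6,0,4.5,0,0,0],[5,0,3,0,0,0]]]}}

```text
time: 6.33
tcp_pos: [0.5668, -0.0201, 0.2516]
orientation: [[0.002, 1.0, 0.0], [1.0, -0.002, 0.001], [0.001, 0.0, -1.0]]
force: [-6.1, 4.3, 6.8]
opening: 0.0094
finger_force: 12.1
```

Request:
{"method": "play_rows", "body": {"moves": [[[1.5,0,1.5,0,0,0],[1.5,-0.3,1.5,0,0,0],[1.5,-0.3,1.5,0,0,0],[1.5,-0.3,1.5,0,0,0],[1.5,0,1.5,0,0,0],[1.5,0,1.5,0,0,0],[1.5,0,1.5,0,0,0]]]}}

```text
time: 6.92
tcp_pos: [0.5776, -0.0207, 0.2593]
orientation: [[0.002, 1.0, 0.0], [1.0, -0.002, 0.003], [0.003, 0.0, -1.0]]
force: [6.7, 4.9, -16.6]
opening: 0.0096
finger_force: 12.0
```

Request:
{"method": "play_rows", "body": {"moves": [[[1.5,0,-0.3,0,0,0],[1.5,-0.3,-0.1,0,0,0],[0,0,0,0,0,0]]]}}

```text
time: 7.17
tcp_pos: [0.5804, -0.0207, 0.2605]
orientation: [[0.001, 1.0, 0.0], [1.0, -0.001, 0.002], [0.002, 0.0, -1.0]]
force: [-0.7, 6.9, -0.9]
opening: 0.0091
finger_force: 12.0
```

Request:
{"method": "play_rows", "body": {"moves": [[[1.3,0.5,0.7,0,0,0],[1.3,0.5,0.7,0,0,0],[1.3,0.3,0.7,0,0,0],[1.4,0,0.7,0,0,0],[0,0,0,0,0,0]]]}}

```text
time: 7.58
tcp_pos: [0.5855, -0.0206, 0.2632]
orientation: [[0.003, 1.0, 0.0], [1.0, -0.003, 0.001], [0.001, 0.0, -1.0]]
force: [-0.6, 6.2, -1.0]
opening: 0.0094
finger_force: 12.0
```

Request:
{"method": "play_rows", "body": {"moves": [[[1.4,0.5,0.7,0,0,0],[1.4,0.5,0.6,0,0,0],[1.4,0.5,0.6,0,0,0],[1.4,0.5,0.6,0,0,0],[0,0,0,0,0,0]]]}}

```text
time: 8.0
tcp_pos: [0.5911, -0.0204, 0.2659]
orientation: [[0.004, 1.0, 0.001], [1.0, -0.004, -0.001], [-0.001, 0.001, -1.0]]
force: [-3.8, -1.6, 4.0]
opening: 0.0096
finger_force: 12.0
```

Request:
{"method": "play_rows", "body": {"moves": [[[1.2,0,0.8,0,0,0],[1.3,0,0.7,0,0,0],[1.4,0,0.6,0,0,0],[1.4,0,0.6,0,0,0],[0,0,0,0,0,0]]]}}

```text
time: 8.42
tcp_pos: [0.5964, -0.0202, 0.2683]
orientation: [[0.004, 1.0, 0.0], [1.0, -0.004, -0.001], [-0.001, 0.0, -1.0]]
force: [-2.0, -5.8, 3.3]
opening: 0.0094
finger_force: 12.0
```

Request:
{"method": "play_rows", "body": {"moves": [[[1,-0.4,0.5,0,0,0],[1,-0.4,0.5,0,0,0],[1,0,0.4,0,0,0],[1,0,0.4,0,0,0],[0,0,0,0,0,0]]]}}

```text
time: 8.83
tcp_pos: [0.6003, -0.0201, 0.27]
orientation: [[0.003, 1.0, 0.0], [1.0, -0.003, -0.0], [-0.0, 0.0, -1.0]]
force: [-1.0, -3.9, 1.0]
opening: 0.0094
finger_force: 12.0
```

Request:
{"method": "play_rows", "body": {"moves": [[[0.9,-0.3,0.4,0,0,0],[0.9,-0.2,0.4,0,0,0],[0.9,0,0.4,0,0,0],[0.9,0,0.3,0,0,0],[0,0,0,0,0,0]]]}}

```text
time: 9.25
tcp_pos: [0.6038, -0.0201, 0.2715]
orientation: [[0.003, 1.0, 0.0], [1.0, -0.003, 0.0], [0.0, 0.0, -1.0]]
force: [-0.4, -0.7, 1.2]
opening: 0.0094
finger_force: 12.0
```

Request:
{"method": "play_rows", "body": {"moves": [[[0.9,0,0.4,0,0,0],[0.9,0,0.3,0,0,0],[0.9,0,0.4,0,0,0],[0.9,0,0.3,0,0,0],[0,0,0,0,0,0]]]}}

```text
time: 9.67
tcp_pos: [0.6074, -0.02, 0.2729]
orientation: [[0.003, 1.0, 0.0], [1.0, -0.003, 0.001], [0.001, 0.0, -1.0]]
force: [-1.3, 1.5, 0.2]
opening: 0.0093
finger_force: 12.0
```

Request:
{"method": "play_rows", "body": {"moves": [[[0.9,0,0.3,0,0,0],[0.9,0,0.3,0,0,0],[1,0,0.3,0,0,0],[1,0,0.3,0,0,0],[0,0,0,0,0,0]]]}}

```text
time: 10.08
tcp_pos: [0.6114, -0.0201, 0.2743]
orientation: [[0.003, 1.0, 0.001], [1.0, -0.003, 0.001], [0.001, 0.001, -1.0]]
force: [-0.5, 2.9, 3.1]
opening: 0.0096
finger_force: 12.0
```

Request:
{"method": "play_rows", "body": {"moves": [[[0.9,0.2,0.4,0,0,0],[0.9,0.2,0.3,0,0,0],[0.9,0,0.3,0,0,0],[0.9,0,0.3,0,0,0],[0,0,0,0,0,0]]]}}

```text
time: 10.5
tcp_pos: [0.613, -0.02, 0.2748]
orientation: [[0.003, 1.0, -0.004], [1.0, -0.003, -0.0], [-0.0, -0.004, -1.0]]
force: [-9.2, 2.5, 3.4]
opening: 0.0093
finger_force: 12.0
```

Fx rose to −9 N while the tool fell short of its command, so this is the stop. I ease back and look at the knee.

Request:
{"method": "play_rows", "body": {"moves": [[[-1,0,-0.3,0,0,0],[-1,0,-0.3,0,0,0],[0,0,0,0,0,0]]]}}

```text
time: 10.75
tcp_pos: [0.6122, -0.0201, 0.2746]
orientation: [[0.003, 1.0, -0.001], [1.0, -0.003, -0.0], [-0.0, -0.001, -1.0]]
force: [-3.8, 2.8, 1.8]
opening: 0.0096
finger_force: 12.0
```

Request:
{"method": "play_rows", "body": {"moves": [[[-1,0,-0.3,0,0,0],[-1,0,-0.3,0,0,0],[0,0,0,0,0,0]]]}}

```text
time: 11.0
tcp_pos: [0.6107, -0.0201, 0.2741]
orientation: [[0.003, 1.0, 0.0], [1.0, -0.003, 0.0], [0.0, 0.0, -1.0]]
force: [-1.8, 2.9, 0.7]
opening: 0.0094
finger_force: 12.0
```

```bash
python3 - <<'E'
from h import *
np.set_printoptions(precision=4,suppress=True)
z=[]
for c in('top','side'):
    p,d=bot.snapshot(c); np.savez('/tmp/'+c+'1',p=p,d=d)
    for l in('stay_knob','stay_knee_axis','lid_pin'):
        print(c,l,[(np.round(r['uv'],1),round(r['score'],2),pt(c,r['uv'],d)) for r in bot.find_in(c,l)[:3]])
    z.append(p)
save('open1',np.hstack([cv2.resize(z[0][130:280,200:340],(400,430)),cv2.resize(z[1][100:260,220:370],(400,430))]))
E
```

```text
top stay_knob [(array([239.1, 188.2]), 0.52, array([0.6171, 0.1084, 0.1033]))]
top stay_knee_axis [(array([238.3, 187.3]), 0.5, array([0.6192, 0.1103, 0.1037]))]
top lid_pin [(array([272., 170.]), 0.61, array([0.6419, 0.0314, 0.1964]))]
side stay_knob [(array([238.7, 148.3]), 0.65, array([0.471 , 0.3453, 0.0738])), (array([298.3, 174.9]), 0.43, array([0.6193, 0.1072, 0.1024]))]
side stay_knee_axis [(array([298.7, 174.4]), 0.62, array([0.6205, 0.1078, 0.1035]))]
side lid_pin [(array([322.8, 177.3]), 0.64, array([ 0.627 , -0.1048,  0.2198]))]
```

View pics/open1.png

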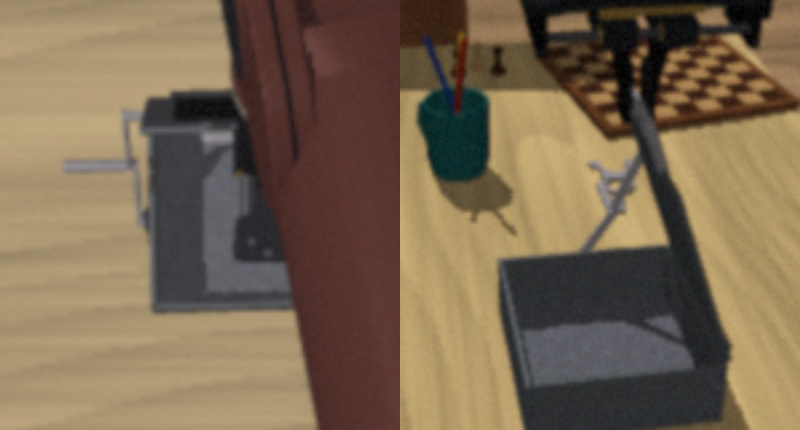

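The knee appears at (0.619, 0.108, 0.098), which fits the locked geometry (0.622, 0.099). To test the lock, I open the fingers slightly so the bar stays caged.

Request:
{"method": "play_rows", "body": {"moves": [[[0,0,0,0,0,0],[0,0,0,0,0,0],[0,0,0,0,0,0],[0,0,0,0,0,0],[0,0,0,0,0,0]]], "hand": 0.25}}

```text
time: 11.82
tcp_pos: [0.6108, -0.0205, 0.2742]
orientation: [[0.004, 1.0, 0.0], [1.0, -0.004, -0.0], [-0.0, 0.0, -1.0]]
force: [-0.2, 0.3, -0.3]
opening: 0.0213
finger_force: 0.0
```

```bash
python3 - <<'E'
from h import *
np.set_printoptions(precision=4,suppress=True)
p0=np.load('/tmp/side1.npz')['p']; p,d=bot.snapshot('side')
save('open2',cv2.resize(np.hstack([p0[100:200,280:340],p[100:200,280:340]]),(720,600)))
s=bot.state(); print(s['force'],s['opening'],s['time'])
a=cv2.cvtColor(p0,6).astype(np.float32)[165:250,310:360]; b=cv2.cvtColor(p,6).astype(np.float32)[165:250,310:360]
print(cv2.phaseCorrelate(a,b), abs(a-b).max())
E
```

```text
[ 0.1696 -0.1204  0.3985] 0.02159074024050835 11.8667
((0.010181159512004712, -0.03982143056088461), 1.0061696840922039) 26.0
```

Force is 0 and the lid did not move, so the stay is locked. I retreat upward, after getting the die's pose from the first top image.

```bash
python3 - <<'E'
from h import *
np.set_printoptions(precision=4,suppress=True)
z=np.load('/tmp/top.npz'); p,d=z['p'],z['d']; m=bot.camera_model('top'); v,u=np.mgrid[:420,:560]; f=210/np.tan(np.radians(m['fovy']/2))
W=np.stack([(u-m['cx'])/f*d,(v-m['cy'])/f*d,d],-1)@m['pose'][:3,:3].T+m['pose'][:3,3]; Z=W[...,2]
for a,b in((422,448),(394,416)):
    k=(Z>.018)&(Z<.04)&(u>a)&(u<b)&(v>226)&(v<256); q=W[k][:,:2].astype(np.float32)*1000; print(len(q),cv2.minAreaRect(q),q.mean(0),np.median(Z[k]))
E
```

```text
116 ((492.1652526855469, -376.8744812011719), (26.46152687072754, 25.741790771484375), 54.80017852783203) [ 492.0746 -376.0116] 0.0261964146516932
110 ((494.5542297363281, -302.8739318847656), (25.74678611755371, 27.221654891967773), 2.9270241260528564) [ 493.8592 -301.9485] 0.026706030175652207
```

Request:
{"method": "play_rows", "body": {"moves": [[[0,0,15,0,0,0],[0,0,20,0,0,0],[-10,-20,10,0,0,0],[-14,-36,0,0,0,0],[-14,-36,0,0,0,0],[-14,-36,-5,0,0,0],[-14,-36,-5,0,0,0],[-14,-36,-5,0,0,0],[-14,-36,-10,0,0,0],[-14,-36,-10,0,0,0]]], "hand": 0.6}}

```text
time: 12.7
tcp_pos: [0.5018, -0.294, 0.2844]
orientation: [[0.003, 1.0, 0.001], [1.0, -0.003, -0.001], [-0.001, 0.001, -1.0]]
force: [0.6, -0.2, -0.2]
opening: 0.052
finger_force: 0.0
```

Request:
{"method": "play_rows", "body": {"moves": [[[-2,-14,-27,0,0,-6],[-2,-14,-27,0,0,-6],[-2,-14,-27,0,0,-6],[-2,-14,-27,0,0,-6],[-1,-14,-27,0,0,-6],[-1,-12,-27,0,0,-5],[0,0,0,0,0,0]]]}}

```text
time: 13.28
tcp_pos: [0.4888, -0.3754, 0.1164]
orientation: [[0.582, 0.813, -0.007], [0.813, -0.582, 0.004], [-0.001, -0.008, -1.0]]
force: [-2.3, -0.1, -0.8]
opening: 0.052
finger_force: 0.0
```

```bash
python3 - <<'E'
from h import *
np.set_printoptions(precision=4,suppress=True)
s=bot.state(); m=bot.camera_model('wrist'); p,d=bot.snapshot('wrist'); save('w2',p)
f=210/np.tan(np.radians(m['fovy']/2)); v,u=np.mgrid[:420,:560]; P=np.array(m['pose'])
W=np.stack([(u-m['cx'])/f*d,(v-m['cy'])/f*d,d],-1)@P[:3,:3].T+P[:3,3]
k=(d>0)&(W[...,2]>.02)&(W[...,2]<.032)&(np.hypot(W[...,0]-.492,W[...,1]+.3765)<.035); print(k.sum())
q=W[k][:,:2].astype(np.float32)*1000; print(cv2.minAreaRect(q) if len(q) else 0, np.median(W[k],0), s['tcp_pos'])
E
```

```text
1441
((492.2120056152344, -376.8136901855469), (26.135128021240234, 25.720121383666992), 55.30310821533203) [ 0.4929 -0.3761  0.0259] [ 0.4888 -0.3754  0.1164]
```

View pics/w2.png

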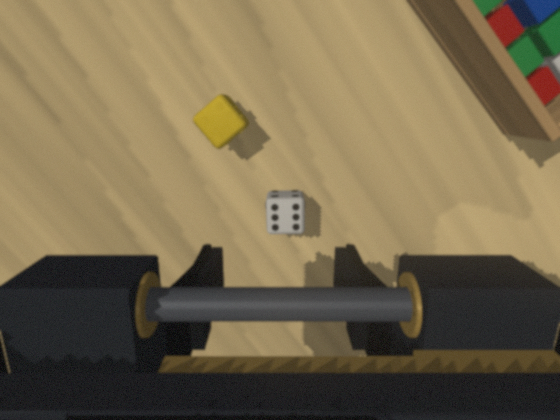

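The white die is at (285,213), squared up between the fingers, and the yellow one at (220,120) is well clear. I go down and grip it.

Request:
{"method": "play_rows", "body": {"moves": [[[1,0,-16,0,0,0],[1,-1,-17,0,0,0],[1,0,-17,0,0,0],[0,0,-17,0,0,0],[0,0,-16,0,0,0],[0,0,-15,0,0,0]]]}}

```text
time: 13.83
tcp_pos: [0.4973, -0.3746, 0.0258]
orientation: [[0.572, 0.82, 0.002], [0.82, -0.572, -0.001], [0.001, 0.003, -1.0]]
force: [-0.0, -0.0, 0.4]
opening: 0.0524
finger_force: 0.0
```

Request:
{"method": "play_rows", "body": {"moves": [[[0,0,0,0,0,0],[0,0,0,0,0,0],[0,0,0,0,0,0],[0,0,0,0,0,0],[0,0,0,0,0,0],[0,0,10,0,0,0],[0,0,25,0,0,0],[0,0,30,0,0,0],[0,0,30,0,0,0],[0,0,30,0,0,0]]], "hand": 0, "force": 10}}

```text
time: 14.67
tcp_pos: [0.4956, -0.375, 0.1517]
orientation: [[0.576, 0.818, 0.001], [0.818, -0.576, -0.0], [0.0, 0.001, -1.0]]
force: [0.6, -0.9, -1.0]
opening: 0.026
finger_force: 10.0
```

Request:
{"method": "play_rows", "body": {"moves": [[[1,14,3,0,0,7],[1,14,3,0,0,7],[1,14,3,0,0,7],[1,14,0,0,0,7],[1,14,0,0,0,7],[1,14,0,0,0,7],[1,14,0,0,0,7],[1,14,0,0,0,7],[1,14,0,0,0,7],[1,14,0,0,0,7]]]}}

```text
time: 15.5
tcp_pos: [0.5057, -0.2345, 0.1593]
orientation: [[-0.576, 0.817, 0.001], [0.817, 0.576, -0.001], [-0.001, 0.0, -1.0]]
force: [0.2, -0.2, -0.3]
opening: 0.0259
finger_force: 10.0
```

Request:
{"method": "play_rows", "body": {"moves": [[[3,20,0,0,0,7],[3,20,0,0,0,7],[3,20,0,0,0,7],[3,20,0,0,0,7],[3,20,0,0,0,7],[3,20,0,0,0,7],[3,20,0,0,0,7],[3,20,0,0,0,6],[3,18,0,0,-6,0],[2,17,0,0,-6,0]]]}}

```text
time: 16.33
tcp_pos: [0.5363, -0.0381, 0.1587]
orientation: [[-0.977, 0.0, 0.212], [0.001, 1.0, 0.003], [-0.212, 0.003, -0.977]]
force: [-0.9, 1.1, 0.5]
opening: 0.0261
finger_force: 10.0
```

Request:
{"method": "play_rows", "body": {"moves": [[[0,0,-15,0,0,0],[0,0,-17,0,0,0],[0,0,-17,0,0,0],[0,0,-17,0,0,0],[0,0,-17,0,0,0],[0,0,-15,0,0,0],[0,0,-13,0,0,0],[0,0,-9,0,0,0],[0,0,0,0,0,0]]]}}

```text
time: 17.08
tcp_pos: [0.5337, -0.0402, 0.0371]
orientation: [[-0.979, 0.003, 0.206], [0.003, 1.0, -0.0], [-0.206, 0.001, -0.979]]
force: [0.0, -0.2, -0.1]
opening: 0.0257
finger_force: 10.0
```

Request:
{"method": "play_rows", "body": {"moves": [[[0,0,0,0,0,0],[0,0,0,0,0,0],[0,0,0,0,0,0],[0,0,0,0,0,0],[0,0,15,0,0,0],[0,0,25,0,0,0],[0,0,30,0,0,0],[0,0,30,0,0,0],[0,0,30,0,0,0],[-5,0,30,0,0,0]]], "hand": 0.5}}

```text
time: 17.92
tcp_pos: [0.53, -0.0398, 0.2002]
orientation: [[-0.978, 0.002, 0.209], [0.003, 1.0, 0.0], [-0.209, 0.001, -0.978]]
force: [1.8, -0.5, -1.0]
opening: 0.0436
finger_force: 0.0
```

Request:
{"method": "play_rows", "body": {"moves": [[[-6,38,0,0,0,0],[-6,38,0,0,0,0],[-6,38,0,0,0,0],[-6,38,0,0,6,0],[-6,38,0,0,6,0],[0,20,0,0,0,-7],[0,0,0,0,0,-7],[0,0,0,0,0,-7],[0,0,0,0,0,-7],[0,0,0,0,0,-7]]]}}

```text
time: 18.75
tcp_pos: [0.5, 0.1679, 0.1983]
orientation: [[-0.814, 0.58, 0.006], [0.58, 0.814, -0.003], [-0.006, 0.001, -1.0]]
force: [0.6, 0.1, -0.2]
opening: 0.0432
finger_force: 0.0
```

Request:
{"method": "play_rows", "body": {"moves": [[[0,0,0,0,0,-7],[0,0,0,0,0,-7],[0,0,0,0,0,-7],[0,0,0,0,0,-7],[0,0,0,0,0,-7],[0,0,0,0,0,-7],[0,0,0,0,0,-7],[0,0,0,0,0,-6]]]}}

```text
time: 19.42
tcp_pos: [0.5, 0.1676, 0.1986]
orientation: [[0.009, 1.0, 0.001], [1.0, -0.009, -0.007], [-0.007, 0.001, -1.0]]
force: [-0.4, -1.7, -0.4]
opening: 0.0437
finger_force: 0.0
```

```bash
python3 - <<'E'
from h import *
np.set_printoptions(precision=4,suppress=True)
s=bot.state(); print(s['tcp_pos'],s['time'],s['orientation'])
z=[]; v,u=np.mgrid[:420,:560]
for c in('top','side','wrist'):
    m=bot.camera_model(c); p,d=bot.snapshot(c); f=210/np.tan(np.radians(m['fovy']/2)); P=np.array(m['pose'])
    W=np.stack([(u-m['cx'])/f*d,(v-m['cy'])/f*d,d],-1)@P[:3,:3].T+P[:3,3]; z.append(p)
    k=(d>0)&(abs(W[...,0]-.618)<.03)&(W[...,1]>.108)&(W[...,1]<.16)&(W[...,2]>.07)&(W[...,2]<.13)
    q=W[k]; print(c,len(q),np.percentile(q,[3,50,97],axis=0) if len(q) else '')
    if c!='wrist':
        for l in('stay_knob','die_center'):
            print(l,[(np.round(r['uv'],1),round(r['score'],2),pt(c,r['uv'],d)) for r in bot.find_in(c,l)[:3]])
save('k1',np.hstack([cv2.resize(z[0][130:280,200:340],(260,300)),cv2.resize(z[1][100:260,220:370],(280,300)),cv2.resize(z[2],(250,300))]))
E
```

```text
[0.5    0.1676 0.1986] 19.4167 [[ 0.009   1.      0.0014]
 [ 0.9999 -0.009  -0.0066]
 [-0.0066  0.0015 -1.    ]]
top 69 [[0.6147 0.1088 0.0985]
 [0.6181 0.1276 0.1035]
 [0.6229 0.1463 0.1068]]
stay_knob [(array([238.8, 185.3]), 0.75, array([ 0.6416,  0.1162, -0.0006])), (array([112.1, 249.2]), 0.18, array([0.4753, 0.4208, 0.0481]))]
die_center [(array([299.4, 221. ]), 0.7, array([ 0.5451, -0.039 ,  0.0319]))]
side 26 [[0.6133 0.1117 0.0974]
 [0.6165 0.1281 0.1024]
 [0.6211 0.1454 0.1043]]
stay_knob [(array([298.6, 173.3]), 0.61, array([0.6227, 0.1199, 0.0998]))]
die_center [(array([275.2, 239.1]), 0.67, array([ 0.5332, -0.0536,  0.0188])), (array([271.5, 325.3]), 0.58, array([ 0.4896, -0.312 ,  0.0244]))]
wrist 327 [[0.6129 0.1382 0.097 ]
 [0.6162 0.146  0.1026]
 [0.6213 0.1518 0.1048]]
```

View pics/k1.png

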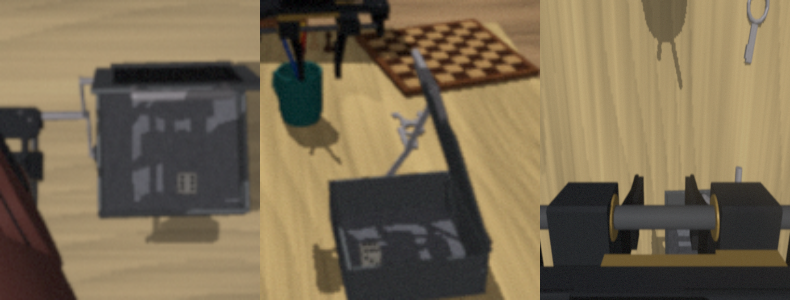

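The die lies in the tray, at (187,183) in the left panel and (370,252) in the middle panel. The knob bar is at x 0.618, z about 0.098, so I move over it.

Request:
{"method": "play_rows", "body": {"moves": [[[20,-3,0,0,0,0],[20,-3,0,0,0,0],[20,-3,0,0,0,0],[20,-5,0,0,0,0.5],[19,-8,0,0,0,0],[19,-8,0,0,0,0],[0,0,-20,0,0,0],[0,0,-25,0,0,0],[0,0,-15,0,0,0],[0,0,0,0,0,0]]], "hand": 0.4}}

```text
time: 20.6
tcp_pos: [0.6162, 0.1366, 0.1344]
orientation: [[-0.007, 1.0, -0.005], [1.0, 0.007, -0.007], [-0.007, -0.005, -1.0]]
force: [-0.5, 0.1, -1.2]
opening: 0.0346
finger_force: 0.0
```

```bash
python3 - <<'E'
from h import *
np.set_printoptions(precision=4,suppress=True)
s=bot.state(); print(s['tcp_pos'],s['time'],s['force'])
v,u=np.mgrid[:420,:560]
m=bot.camera_model('wrist'); p,d=bot.snapshot('wrist'); f=210/np.tan(np.radians(m['fovy']/2)); P=np.array(m['pose'])
W=np.stack([(u-m['cx'])/f*d,(v-m['cy'])/f*d,d],-1)@P[:3,:3].T+P[:3,3]
k=(d>0)&(abs(W[...,0]-.618)<.03)&(W[...,1]>.10)&(W[...,1]<.16)&(W[...,2]>.07)&(W[...,2]<.115)
q=W[k]; print(len(q),np.percentile(q,[3,50,97],axis=0) if len(q) else '')
E
```

```text
[0.6162 0.1366 0.1344] 20.6 [-0.4652  0.0888 -1.1885]
1220 [[0.6137 0.1178 0.0984]
 [0.6182 0.1358 0.1031]
 [0.6227 0.1517 0.1047]]
```

Request:
{"method": "play_rows", "body": {"moves": [[[1,0,-12,0,0,0],[0,0,-15,0,0,0],[0,0,-13,0,0,0],[0,0,0,0,0,0]]]}}

```text
time: 20.98
tcp_pos: [0.6174, 0.1368, 0.0949]
orientation: [[-0.006, 1.0, -0.003], [1.0, 0.006, -0.008], [-0.008, -0.003, -1.0]]
force: [-1.0, 0.0, 0.1]
opening: 0.0351
finger_force: 0.0
```

Request:
{"method": "play_rows", "body": {"moves": [[[0,0,0,0,0,0],[0,0,0,0,0,0],[0,0,0,0,0,0],[0,0,0,0,0,0],[0,0,0,0,0,0]]], "hand": 0, "force": 20}}

```text
time: 21.4
tcp_pos: [0.619, 0.1376, 0.0985]
orientation: [[-0.006, 1.0, 0.001], [1.0, 0.006, -0.007], [-0.007, 0.001, -1.0]]
force: [-3.7, 0.1, -0.4]
opening: 0.0094
finger_force: 17.0
```

```bash
python3 - <<'E'
import numpy as np
a=np.radians(np.append(np.arange(34,-67,-2.5),[-68.5,-70,-71.5,-73,-74.5,-76,-77.5,-79,-80])); p=np.round(10*69.3*np.stack([np.sin(a),np.cos(a)],1))/10
for i,(b,(x,z)) in enumerate(zip(a[1:],np.diff(p,axis=0))): print(round(np.degrees(b),1),[float(round(x,1)),0,float(round(z,1)),0,0,0],p[i+1])
E
```

```text
31.5 [-2.6, 0, 1.6, 0, 0, 0] [36.2 59.1]
29.0 [-2.6, 0, 1.5, 0, 0, 0] [33.6 60.6]
26.5 [-2.7, 0, 1.4, 0, 0, 0] [30.9 62. ]
24.0 [-2.7, 0, 1.3, 0, 0, 0] [28.2 63.3]
21.5 [-2.8, 0, 1.2, 0, 0, 0] [25.4 64.5]
19.0 [-2.8, 0, 1.0, 0, 0, 0] [22.6 65.5]
16.5 [-2.9, 0, 0.9, 0, 0, 0] [19.7 66.4]
14.0 [-2.9, 0, 0.8, 0, 0, 0] [16.8 67.2]
11.5 [-3.0, 0, 0.7, 0, 0, 0] [13.8 67.9]
9.0 [-3.0, 0, 0.5, 0, 0, 0] [10.8 68.4]
6.5 [-3.0, 0, 0.5, 0, 0, 0] [ 7.8 68.9]
4.0 [-3.0, 0, 0.2, 0, 0, 0] [ 4.8 69.1]
1.5 [-3.0, 0, 0.2, 0, 0, 0] [ 1.8 69.3]
-1.0 [-3.0, 0, 0.0, 0, 0, 0] [-1.2 69.3]
-3.5 [-3.0, 0, -0.1, 0, 0, 0] [-4.2 69.2]
-6.0 [-3.0, 0, -0.3, 0, 0, 0] [-7.2 68.9]
-8.5 [-3.0, 0, -0.4, 0, 0, 0] [-10.2  68.5]
-11.0 [-3.0, 0, -0.5, 0, 0, 0] [-13.2  68. ]
-13.5 [-3.0, 0, -0.6, 0, 0, 0] [-16.2  67.4]
-16.0 [-2.9, 0, -0.8, 0, 0, 0] [-19.1  66.6]
-18.5 [-2.9, 0, -0.9, 0, 0, 0] [-22.   65.7]
-21.0 [-2.8, 0, -1.0, 0, 0, 0] [-24.8  64.7]
-23.5 [-2.8, 0, -1.1, 0, 0, 0] [-27.6  63.6]
-26.0 [-2.8, 0, -1.3, 0, 0, 0] [-30.4  62.3]
-28.5 [-2.7, 0, -1.4, 0, 0, 0] [-33.1  60.9]
-31.0 [-2.6, 0, -1.5, 0, 0, 0] [-35.7  59.
[... 337 characters left out ...]
3, 0, 0, 0] [-53.9  43.6]
-53.5 [-1.8, 0, -2.4, 0, 0, 0] [-55.7  41.2]
-56.0 [-1.8, 0, -2.4, 0, 0, 0] [-57.5  38.8]
-58.5 [-1.6, 0, -2.6, 0, 0, 0] [-59.1  36.2]
-61.0 [-1.5, 0, -2.6, 0, 0, 0] [-60.6  33.6]
-63.5 [-1.4, 0, -2.7, 0, 0, 0] [-62.   30.9]
-66.0 [-1.3, 0, -2.7, 0, 0, 0] [-63.3  28.2]
-68.5 [-1.2, 0, -2.8, 0, 0, 0] [-64.5  25.4]
-70.0 [-0.6, 0, -1.7, 0, 0, 0] [-65.1  23.7]
-71.5 [-0.6, 0, -1.7, 0, 0, 0] [-65.7  22. ]
-73.0 [-0.6, 0, -1.7, 0, 0, 0] [-66.3  20.3]
-74.5 [-0.5, 0, -1.8, 0, 0, 0] [-66.8  18.5]
-76.0 [-0.4, 0, -1.7, 0, 0, 0] [-67.2  16.8]
-77.5 [-0.5, 0, -1.8, 0, 0, 0] [-67.7  15. ]
-79.0 [-0.3, 0, -1.8, 0, 0, 0] [-68.   13.2]
-80.0 [-0.2, 0, -1.2, 0, 0, 0] [-68.2  12. ]
```

Request:
{"method": "play_rows", "body": {"moves": [[[-1,0,0.7,0,0,0],[-1.2,0,0.8,0,0,0],[-1.2,0,0.7,0,0,0],[0,0,0,0,0,0]]]}}

```text
time: 21.73
tcp_pos: [0.6158, 0.1376, 0.1006]
orientation: [[-0.006, 1.0, 0.002], [1.0, 0.006, -0.007], [-0.007, 0.002, -1.0]]
force: [1.9, 0.9, -1.3]
opening: 0.0093
finger_force: 20.0
```

Request:
{"method": "play_rows", "body": {"moves": [[[-1.8,0,1.1,0,0,0],[-2,0,1.1,0,0,0],[-2,0,1,0,0,0],[0,0,0,0,0,0]]]}}

```text
time: 22.07
tcp_pos: [0.61, 0.1375, 0.1042]
orientation: [[-0.006, 1.0, 0.002], [1.0, 0.006, -0.007], [-0.007, 0.002, -1.0]]
force: [1.7, -0.0, 2.2]
opening: 0.0097
finger_force: 20.0
```

Request:
{"method": "play_rows", "body": {"moves": [[[-2.5,0,1.3,0,0,0],[-2.8,0,1.3,0,0,0],[-2.8,0,1.1,0,0,0],[-2.9,0,0.9,0,0,0],[-2.9,0,0.8,0,0,0],[-3,0,0.7,0,0,0]]]}}

```text
time: 22.57
tcp_pos: [0.5927, 0.1373, 0.11]
orientation: [[-0.006, 1.0, 0.001], [1.0, 0.006, -0.007], [-0.007, 0.001, -1.0]]
force: [1.6, -1.0, 4.2]
opening: 0.009
finger_force: 20.1
```

Request:
{"method": "play_rows", "body": {"moves": [[[-3,0,0.6,0,0,0],[-3,0,0.5,0,0,0],[-3,0,0.3,0,0,0],[-3,0,0.1,0,0,0],[-3,0,0,0,0,0],[-3,0,-0.2,0,0,0]]]}}

```text
time: 23.07
tcp_pos: [0.5742, 0.1372, 0.1106]
orientation: [[-0.006, 1.0, -0.0], [1.0, 0.006, -0.007], [-0.007, -0.0, -1.0]]
force: [0.7, -3.5, 1.4]
opening: 0.0094
finger_force: 20.1
```

Request:
{"method": "play_rows", "body": {"moves": [[[-3,-0.2,-0.4,0,0,0],[-3,-0.2,-0.5,0,0,0],[-3,-0.2,-0.6,0,0,0],[-2.9,0,-0.8,0,0,0],[-2.9,0,-0.9,0,0,0],[-2.8,0,-1,0,0,0]]]}}

```text
time: 23.57
tcp_pos: [0.5566, 0.137, 0.1064]
orientation: [[-0.006, 1.0, 0.0], [1.0, 0.006, -0.007], [-0.007, 0.0, -1.0]]
force: [-0.6, -1.0, 0.2]
opening: 0.0093
finger_force: 20.1
```

Request:
{"method": "play_rows", "body": {"moves": [[[-2.8,0,-1.1,0,0,0],[-2.8,0,-1.3,0,0,0],[-2.7,0,-1.4,0,0,0],[-2.6,0,-1.5,0,0,0],[-2.5,0,-1.6,0,0,0],[-2.5,0,-1.7,0,0,0]]]}}

```text
time: 24.07
tcp_pos: [0.5409, 0.1369, 0.0978]
orientation: [[-0.006, 1.0, 0.0], [1.0, 0.006, -0.007], [-0.007, 0.0, -1.0]]
force: [-0.3, -2.3, -0.5]
opening: 0.0091
finger_force: 20.1
```

Request:
{"method": "play_rows", "body": {"moves": [[[-2.4,0,-1.8,0,0,0],[-2.4,0,-1.9,0,0,0],[-2.2,0,-2,0,0,0],[-2.2,0,-2.1,0,0,0],[-2,0,-2.2,0,0,0],[-2,0,-2.3,0,0,0]]], "force": 35}}

```text
time: 24.57
tcp_pos: [0.5279, 0.1367, 0.0855]
orientation: [[-0.006, 1.0, 0.001], [1.0, 0.006, -0.007], [-0.007, 0.001, -1.0]]
force: [0.4, -3.5, -2.9]
opening: 0.009
finger_force: 35.1
```

Request:
{"method": "play_rows", "body": {"moves": [[[-1.4,-0.2,-1.8,0,0,0],[-1.4,-0.2,-1.9,0,0,0],[-1.3,0,-1.9,0,0,0],[-1.2,0,-2,0,0,0],[-1.2,0,-2,0,0,0],[-1.1,0,-2,0,0,0]]]}}

```text
time: 25.07
tcp_pos: [0.5201, 0.1365, 0.0739]
orientation: [[-0.006, 1.0, 0.0], [1.0, 0.006, -0.007], [-0.007, 0.0, -1.0]]
force: [-2.4, -2.1, 0.1]
opening: 0.0088
finger_force: 35.1
```

```bash
python3 - <<'E'
import numpy as np
from scipy.optimize import fsolve
# tray frame mm; pivot(-10,41.5), hinge(90,68)
for dz in (0,1.5,3):
  for ph in (-50,-60,-64,-68,-72,-76,-79):
    k=np.array([-10+69.3*np.sin(np.radians(ph)),40+dz+69.3*np.cos(np.radians(ph))])
    f=lambda t:np.hypot(90-100*np.cos(t[0])-k[0],68+100*np.sin(t[0])-k[1])-69.3
    print(dz,ph,fsolve(f,[.8]).round(3),k.round(1))
E
```

```text
0 -50 [0.46] [-63.1  84.5]
0 -60 [0.314] [-70.   74.6]
0 -64 [0.253] [-72.3  70.4]
0 -68 [0.19] [-74.3  66. ]
0 -72 [0.124] [-75.9  61.4]
0 -76 [0.05] [-77.2  56.8]
0 -79 [-0.016] [-78.   53.2]
1.5 -50 [0.467] [-63.1  86. ]
1.5 -60 [0.323] [-70.   76.2]
1.5 -64 [0.262] [-72.3  71.9]
1.5 -68 [0.2] [-74.3  67.5]
1.5 -72 [0.134] [-75.9  62.9]
1.5 -76 [0.062] [-77.2  58.3]
1.5 -79 [-0.001] [-78.   54.7]
3 -50 [0.475] [-63.1  87.5]
3 -60 [0.331] [-70.   77.6]
3 -64 [0.271] [-72.3  73.4]
3 -68 [0.209] [-74.3  69. ]
3 -72 [0.144] [-75.9  64.4]
3 -76 [0.074] [-77.2  59.8]
3 -79 [0.014] [-78.   56.2]
```

Request:
{"method": "play_rows", "body": {"moves": [[[-0.7,0,-1.6,0,0,0],[-0.6,0,-1.6,0,0,0],[-0.6,0,-1.6,0,0,0],[-0.5,0,-1.5,0,0,0],[-0.5,0,-1.5,0,0,0],[-0.4,0,-1.3,0,0,0]]]}}

```text
time: 25.57
tcp_pos: [0.5158, 0.1365, 0.0644]
orientation: [[-0.006, 1.0, -0.002], [1.0, 0.006, -0.007], [-0.007, -0.002, -1.0]]
force: [-7.3, -1.5, 0.2]
opening: 0.009
finger_force: 35.1
```

Request:
{"method": "play_rows", "body": {"moves": [[[-0.5,0,-1,0,0,0],[-0.5,0,-1,0,0,0],[-0.4,0,-1,0,0,0],[-0.3,0,-0.9,0,0,0],[-0.2,0,-0.8,0,0,0],[-0.2,0,-0.8,0,0,0]]]}}

```text
time: 26.07
tcp_pos: [0.5138, 0.1364, 0.0589]
orientation: [[-0.006, 1.0, -0.002], [1.0, 0.006, -0.007], [-0.007, -0.002, -1.0]]
force: [-6.4, -2.3, -0.2]
opening: 0.0085
finger_force: 35.1
```

Request:
{"method": "play_rows", "body": {"moves": [[[-0.4,0,-0.6,0,0,0],[-0.4,0,-0.6,0,0,0],[-0.3,0,-0.6,0,0,0],[-0.2,0,-0.5,0,0,0],[0,0,0,0,0,0]]]}}

```text
time: 26.48
tcp_pos: [0.5131, 0.1363, 0.0567]
orientation: [[-0.006, 1.0, -0.001], [1.0, 0.006, -0.007], [-0.007, -0.001, -1.0]]
force: [-5.0, -2.3, -3.1]
opening: 0.0084
finger_force: 35.1
```

```bash
python3 - <<'E'
from h import *
np.set_printoptions(precision=4,suppress=True)
v,u=np.mgrid[:420,:560]; s=bot.state(); print(s['force'],s['tcp_pos'])
c='side'; m=bot.camera_model(c); p,d=bot.snapshot(c); f=210/np.tan(np.radians(m['fovy']/2)); P=np.array(m['pose'])
def cloud(d): return np.stack([(u-m['cx'])/f*d,(v-m['cy'])/f*d,d],-1)@P[:3,:3].T+P[:3,3]
for dd in(d,np.load('/tmp/side.npz')['d']):
    W=cloud(dd); k=(W[...,0]>.505)&(W[...,0]<.66)&(W[...,1]>-.11)&(W[...,1]<.06)&(W[...,2]>.055)&(W[...,2]<.15)
    A=np.c_[W[k][:,:2],np.ones(k.sum())]; co=np.linalg.lstsq(A,W[k][:,2],rcond=None)[0]; print(k.sum(),co,'z at front',co@[.503,-.02,1])
E
```

```text
[-4.995  -2.262  -3.1472] [0.5131 0.1363 0.0567]
2479 [-0.0907  0.0048  0.1349] z at front 0.08914339001921902
2549 [0.0038 0.0033 0.0693] z at front 0.07119525575802071
```

Request:
{"method": "play_rows", "body": {"moves": [[[-0.4,0,-0.7,0,0,0],[-0.3,0,-0.7,0,0,0],[-0.3,0,-0.7,0,0,0],[-0.2,0,-0.7,0,0,0],[-0.2,0,-0.6,0,0,0],[-0.1,0,-0.5,0,0,0],[0,0,0,0,0,0]]]}}

```text
time: 27.12
tcp_pos: [0.5121, 0.1363, 0.0531]
orientation: [[-0.006, 1.0, 0.0], [1.0, 0.006, -0.007], [-0.007, 0.0, -1.0]]
force: [-4.4, -2.5, -3.1]
opening: 0.0086
finger_force: 35.1
```

Request:
{"method": "play_rows", "body": {"moves": [[[-0.1,0,-0.5,0,0,0],[-0.1,0,-0.5,0,0,0],[-0.1,0,-0.4,0,0,0],[0,0,0,0,0,0]]]}}

```text
time: 27.45
tcp_pos: [0.5118, 0.1363, 0.0517]
orientation: [[-0.006, 1.0, 0.0], [1.0, 0.006, -0.007], [-0.007, 0.0, -1.0]]
force: [-4.7, -2.8, -4.2]
opening: 0.0091
finger_force: 35.1
```

Request:
{"method": "play_rows", "body": {"moves": [[[-0.1,0,-0.4,0,0,0],[-0.1,0,-0.4,0,0,0],[0,0,0,0,0,0]]]}}

```text
time: 27.7
tcp_pos: [0.5116, 0.1363, 0.0509]
orientation: [[-0.006, 1.0, 0.0], [1.0, 0.006, -0.007], [-0.007, 0.0, -1.0]]
force: [-3.8, -3.2, -5.3]
opening: 0.0085
finger_force: 35.1
```

```bash
cat > lid.py <<'E'
from h import *
np.set_printoptions(precision=4,suppress=True)
v,u=np.mgrid[:420,:560]; s=bot.state(); print(s['force'],s['tcp_pos'],s['time'])
c='side'; m=bot.camera_model(c); p,d=bot.snapshot(c); f=210/np.tan(np.radians(m['fovy']/2)); P=np.array(m['pose'])
W=np.stack([(u-m['cx'])/f*d,(v-m['cy'])/f*d,d],-1)@P[:3,:3].T+P[:3,3]; k=(W[...,0]>.505)&(W[...,0]<.66)&(W[...,1]>-.11)&(W[...,1]<.06)&(W[...,2]>.055)&(W[...,2]<.15)
A=np.c_[W[k][:,:2],np.ones(k.sum())]; co=np.linalg.lstsq(A,W[k][:,2],rcond=None)[0]; print(k.sum(),co,'z at front',co@[.503,-.02,1])
E
python3 lid.py
```

```text
[-3.8229 -3.1747 -5.3155] [0.5116 0.1363 0.0509] 27.7
2549 [-0.0029  0.0036  0.0739] z at front 0.07236117717601373
```

Request:
{"method": "play_rows", "body": {"moves": [[[0,0,-0.3,0,0,0],[0,0,-0.3,0,0,0],[0,0,0,0,0,0]]]}}

```text
time: 28.0
tcp_pos: [0.5116, 0.1363, 0.0504]
orientation: [[-0.006, 1.0, 0.0], [1.0, 0.006, -0.007], [-0.007, 0.0, -1.0]]
force: [-4.7, -2.7, -3.5]
opening: 0.0087
finger_force: 35.1
```

Request:
{"method": "play_rows", "body": {"moves": [[[0,0,-0.3,0,0,0],[0,0,-0.3,0,0,0],[0,0,0,0,0,0]]]}}

```text
time: 28.25
tcp_pos: [0.5116, 0.1364, 0.05]
orientation: [[-0.006, 1.0, 0.0], [1.0, 0.006, -0.007], [-0.007, 0.0, -1.0]]
force: [-5.1, -3.8, -1.1]
opening: 0.0089
finger_force: 35.1
```

```bash
python3 lid.py
```

```text
[-5.0667 -3.7994 -1.0607] [0.5116 0.1364 0.05  ] 28.25
2548 [0.0041 0.0028 0.0692] z at front 0.07116859935416528
```

The lid plane matches its initial shut pose (0.0712 at the front edge) and the load has come off. I release and retreat.

Request:
{"method": "play_rows", "body": {"moves": [[[0,0,0,0,0,0],[0,0,0,0,0,0],[0,0,0,0,0,0],[0,0,0,0,0,0],[0,0,0,0,0,0],[0,0,8,0,0,0],[0,0,15,0,0,0],[0,0,25,0,0,0],[0,0,25,0,0,0],[0,0,25,0,0,0]]], "hand": 0.35}}

```text
time: 29.13
tcp_pos: [0.5118, 0.1369, 0.1497]
orientation: [[-0.007, 1.0, 0.001], [1.0, 0.007, -0.006], [-0.006, 0.001, -1.0]]
force: [1.3, -1.4, -0.9]
opening: 0.0304
finger_force: 0.0
```

Request:
{"method": "play_rows", "body": {"moves": [[[0,0,20,0,0,0],[0,0,20,0,0,0],[0,0,0,0,0,0],[0,0,0,0,0,0]]]}}

```text
time: 29.47
tcp_pos: [0.5126, 0.1369, 0.1895]
orientation: [[-0.006, 1.0, 0.004], [1.0, 0.006, -0.006], [-0.006, 0.004, -1.0]]
force: [-0.2, -0.8, 0.5]
opening: 0.0304
finger_force: 0.0
```

```bash
python3 lid.py; python3 -c "
from h import *
z=[bot.snapshot(c)[0] for c in('top','side')]
save('fin',np.hstack([cv2.resize(i,(400,300)) for i in z]))"
```

```text
[-0.2192 -0.8075  0.5229] [0.5126 0.1369 0.1895] 29.4667
2554 [0.0042 0.0033 0.0691] z at front 0.07116115332251528
```

View pics/fin.png

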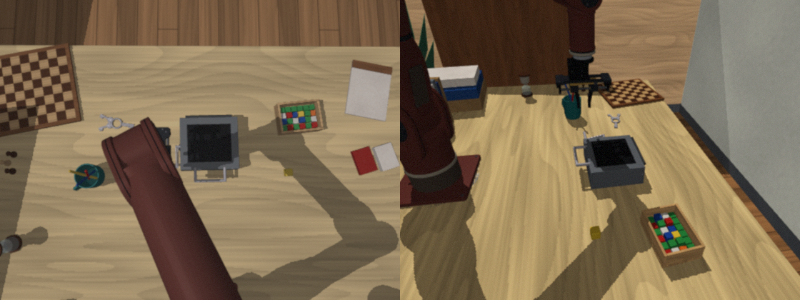

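The lid is shut (tray at (210,140) left, (612,160) right), the white die is gone from the shelf, and the mug, box and keys look undisturbed. The gripper is clear of everything.

```bash
python3 -c "
from plant import bot; print(bot.hand_in())"
```

```text
the job is handed in; nothing more can be done
None
```

The job is handed in at about 29.5 s: the stay locked and held the lid, the white die went into the tray, and I broke the stay, lowered the lid shut and let go, with the mug, box and keys left alone; hand-in returned no verdict, and the handle briefly saw about 18 N along the lid towards its front while I corrected the path.

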